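# Find the full salt tin by feel

### The arm

A 6-joint arm with a two-finger parallel gripper is mounted at the origin on the work surface. World frame = base frame: x ahead of the robot, y to its left, z up, the work surface at z = 0. Lengths are in mm, angles in rad, forces in N, time in s.
With the tool pointing down it reaches from about 400 to 925 mm from the base axis. Payload 12.5 kg.
Tool frame: the origin (TCP) lies at the very end of the fingers, on their centre line; the grasp point (between the pads) lies 19 mm behind it; z points along the fingers, y is the line along which they close (so a half turn about z gives the same grasp; the last joint's range is limited). The gripper opens to 95 mm and grips with 3 to 60 N. Pads are 20 mm wide; open, the fingers measure 119 mm over their backs; the gripper's body (75 mm by 180 mm) begins 59 mm behind the grasp point.
Start: joints at [1.224, 0.491, 1.559, -0, 1.092, -0.106], TCP at [149.031, 606.99, 214.661] pointing down, gripper open.
Joint ranges: [-3.1, 3.1], [-0.84, 2.19], [0.05, 2.79], [-1.13, 4.28], [0.06, 2.93], [-2.69, 2.69]. Speed limits (rad/s): [2.22, 2.22, 2.79, 3.14, 3.14, 3.14].

### API

Orientations are given as [roll, pitch, yaw] about the fixed x, y, z axes, in that order (R = Rz(yaw) Ry(pitch) Rx(roll)).
In Python, from cell import state, imaging, env, spot_in, mark_of gives the robot as it stands. The module is installed in compiled form; this text tells all that it offers.
- The arm moves only by the tool step_arm, never from a script. Its argument "increments" is a list of rows, each an object with "slide": the shift along the tool's x, y, z in m, a list of three; "roll": the turn about the tool's z in rad. A call has 1 to 5 rows; each row is the pose to reach, as a shift and turn from the pose commanded when the call began, along the tool's axes at that moment; what a row does not reach only later rows make up. A row lasts 1/8 s, in which the tool goes at most 62.5 mm and 10.7 degrees, less where a joint would pass 70% of its speed; a pose out of reach is approached as far as the arm can. A call with a gripper value outside its range is refused whole. "fingers" is the opening, from 0 (shut) to 1 (fully open), set as the call begins (left out, the last holds). The fingers move at their own pace and stop on an object; the grip force is fixed at half the most. Time passes only in rows, so rows that repeat a pose let the fingers close. It gives the time, the measured TCP pose, the force, the opening and the grip force at its end, in the units of the state.
- state(): the state, without advancing time (a new reading comes with each control period).
- imaging.read_camera(name): name is "side" or "top"; returns a dict with "color" (420x560x3 uint8, red, green, blue), "z_map" (420x560 float32, mm along the optical axis (not along the pixel's ray), 0 where there is no reading), "intrinsics" (3x3 intrinsics, pixels), "camera_from_world" (4x4, takes a point from world to camera coordinates). Camera axes: x right, y up, looking along -z (the intrinsics and any distortion apply to the point x, -y, -z); pixel columns grow to the right and rows downward; lengths in mm; the calibration is good to about 2 mm. A picture is of the moment at which its call begins.
- env.job_done(): hands the job in; it is judged then, once.
Trained networks look in the newest picture that a camera, given by its name, has taken for a name from the list of things; names that differ only in an ending like _2 or _b are one class to them, and where a whole thing is asked for, a point or a joint stands for the part that bears it (a point fixed in the world has none). Each returns a list of dicts, best first, with "confidence" (0 to 1); they miss things now and then, are a little off and sometimes report something else, mostly with a low value. They report only what shows in the picture. A call takes as long as a camera call. They do not tell look-alikes from the thing itself.
- spot_in(camera, target): "bbox" ([left, top, right, bottom] in pixels, round what is visible of it).
- mark_of(camera, target): "uv" ([column, row] in pixels: a listed point, or the origin of a listed thing).
The state is a dict: "t": time; "joints": joint angles; "qvel": joint speeds; "tau": joint torques, N m; "eef_pos": TCP position; "tcp_rot": TCP orientation; "ft_force": force on the tool from outside, world axes, zero at the start; "moment": the same for the moment, N m; "opening": opening from 0.0 (shut) to 1.0 (fully open); "grip_force": force on a finger pad.
Only numpy, scipy, OpenCV 4.12 (cv2) and the standard library are available. Lean on these libraries where they do the work, as an engineer would, in place of code of your own. Each camera call takes 0.05 s, during which the arm holds its last target. There are 200 camera calls.

### The job

Only one of the three closed salt tins on the wooden tray is still full: heft them one at a time, lifting each clear of the tray and standing it back upright on the tray, let go, before you take the next (carry them upright, do not drop them or knock anything about). Then hold up the heaviest one, upright and still, with its bottom well over 10 cm above the tray, the other two standing on the tray; the job finishes while you are holding it there, so do not put it down again.

Things in the scene. Friction and masses are not known exactly. Their poses are not given: they have to be found in the camera images.
- tin_a: one of three identical closed salt tins (red body, pale paper band round its lower half, brass-coloured lid): an upright smooth cylinder 64 mm across (65 at the lid) and 100 mm tall, origin at the centre of its underside, z up its axis. Lid fixed shut, contents do not shift. The tins weigh 0.12 to 0.5 kg, which weighs what is hidden (letters and places say nothing); the heaviest is at least 150 g heavier than either other. Rigid: may be gripped firmly
- tin_b: one of three identical closed salt tins (red body, pale paper band round its lower half, brass-coloured lid): an upright smooth cylinder 64 mm across (65 at the lid) and 100 mm tall, origin at the centre of its underside, z up its axis. Lid fixed shut, contents do not shift. The tins weigh 0.12 to 0.5 kg, which weighs what is hidden (letters and places say nothing); the heaviest is at least 150 g heavier than either other. Rigid: may be gripped firmly
- tin_c: one of three identical closed salt tins (red body, pale paper band round its lower half, brass-coloured lid): an upright smooth cylinder 64 mm across (65 at the lid) and 100 mm tall, origin at the centre of its underside, z up its axis. Lid fixed shut, contents do not shift. The tins weigh 0.12 to 0.5 kg, which weighs what is hidden (letters and places say nothing); the heaviest is at least 150 g heavier than either other. Rigid: may be gripped firmly
- tray: dark wooden tray fixed to the steel counter, 160 (its x) by 370 (its y) mm, floor 8 mm thick, rim 10 mm wide and 18 mm high over the counter; origin at the centre of its underside, on the counter, z up. The three tins stand on its floor in a row along its y, centres about 115 mm apart (90 to 140)
- sake_flask: blue ceramic sake flask, 70 mm across, narrow neck, 145 mm tall, about 170 mm beyond the tray's middle (its +x) towards -y; a loose bystander near the tray, to be left alone, origin at the centre of its underside
- tea_cup: white tea cup, 72 mm across, 75 mm tall, about 170 mm beyond the tray's middle (its +x) towards +y; a loose bystander near the tray, to be left alone, origin at the centre of its underside
- soy_bottle: brown glass soy bottle with red cap, 56 mm across, 150 mm tall, past the tray's +y end; a loose bystander near the tray, to be left alone, origin at the centre of its underside
- side_bowl: white side bowl, 110 mm across, 45 mm tall, past the tray's -y end; a loose bystander near the tray, to be left alone, origin at the centre of its underside
Mind the look-alikes: they are no part of the job. What is shaped like the tin_b but green or purple is not meant. What is shaped like the tin_c but pink is not meant.

How it is judged:
By the outcome, as a careful person would: the job done as asked, in the order asked, and still so for the second after the job is handed in, while the arm keeps its last pose, push and grip.
It also fails if it takes over 64 s, if anything falls off the work surface, if the arm or the gripper's body presses on something with over 40 N, if the wrist force passes 120 N, or if a joint passes its speed limit or range.

## Working session

There is one attempt and no reset: what is moved stays moved. The work goes in short steps, Python scripts to look and compute and a tool call to move; the robot and the scene stay as the last step left them, time stands still between calls to the robot, and variables do not carry over. Pictures are saved under pics/ and viewed, at most 10 in all, crops included, and the job is handed in when it is done.

Besides the shell and the picture viewer there is one more tool, called after ">>>" as name(argument=value, ...) on one line, values as JSON. step_arm: Moves the arm, as the interface text tells. Its arguments: {"type":"object","properties":{"increments":{"type":"array"},"fingers":{"type":"number"}},"required":["increments"]}

```bash
mkdir -p pics
cat > h.py <<'E'
import numpy as np, cv2
from cell import state, imaging, env, spot_in, mark_of
def world(im,u,v,z=None):
    K=im["intrinsics"];T=np.linalg.inv(im["camera_from_world"])
    d=np.linalg.inv(K)@np.array([u,v,1.]);d=np.array([d[0],-d[1],-d[2]])
    dw=T[:3,:3]@d;o=T[:3,3]
    s=(z-o[2])/dw[2] if z is not None else im["z_map"][int(v),int(u)]
    return o+s*dw
E
python3 - <<'E'
from h import *
s=state();print({k:np.round(v,3).tolist() for k,v in s.items()})
ims=[]
for c in("top","side"):
    im=imaging.read_camera(c);ims.append(im["color"])
    cv2.imwrite(f"pics/{c}.png",im["color"][:,:,::-1])
    print(c,np.round(np.linalg.inv(im["camera_from_world"])[:3,3]))
    for n in("tin_a","sake_flask","tea_cup","soy_bottle","side_bowl","tray"):
        for r in spot_in(c,n)[:7]:
            b=r["bbox"];u,v=(b[0]+b[2])/2,(b[1]+b[3])/2
            print(n,np.round(b),round(r["confidence"],2),np.round(world(im,u,v)), im["color"][int(v),int(u)])
E
```

```text
{'t': 0.0, 'joints': [1.224, 0.492, 1.559, -0.0, 1.092, -0.106], 'qvel': [0.001, 0.002, -0.0, 0.001, -0.001, 0.002], 'tau': [-0.001, -61.266, -25.817, 0.069, 0.048, -0.0], 'eef_pos': [148.959, 606.732, 214.057], 'tcp_rot': [-3.14, -0.0, 2.901], 'ft_force': [0.513, 0.516, 0.908], 'moment': [-0.068, -0.02, 0.017], 'grip_force': 0.0, 'opening': 0.997}
top [ 375.   59. 1042.]
tin_a [250. 291. 279. 323.] 0.97 [325.  91.  99.] [112  58 138]
tin_a [215. 206. 250. 237.] 0.89 [521. 161. 108.] [182 138  51]
tin_a [262. 198. 289. 229.] 0.77 [538.  62. 109.] [181 135  47]
tin_a [297. 286. 326. 315.] 0.76 [338. -17.  98.] [ 43 134  61]
tin_a [302. 176. 333. 207.] 0.64 [590. -41. 105.] [180 137  53]
tin_a [130. 197. 164. 229.] 0.57 [549. 364.  98.] [205 108 131]
sake_flask [263. 122. 289. 162.] 0.95 [715.  56. 107.] [ 65  87 105]
tea_cup [194. 152. 224. 183.] 0.69 [684. 235.   4.] [203 197 179]
soy_bottle [149. 244. 182. 269.] 0.95 [444. 315. 111.] [101  67  45]
side_bowl [349. 137. 390. 182.] 0.87 [ 696. -193.    4.] [203 198 178]
tray [202. 165. 353. 272.] 0.6 [526.  57. 110.] [182 137  49]
side [ 438. -740.  584.]
tin_a [269. 180. 296. 230.] 0.91 [549.  29.  82.] [133  99  37]
tin_a [256. 128. 281. 162.] 0.87 [551. 347.  76.] [142  73  90]
tin_a [256. 161. 281. 207.] 0.69 [528. 136.  74.] [119  61  18]
tin_a [168. 205. 201. 266.] 0.6 [343. -47.  73.] [ 1 77 25]
sake_flask [344. 165. 379. 228.] 0.73 [725.  30.  91.] [ 61  90 113]
tea_cup [306. 156. 335. 195.] 0.8 [668. 191.  59.] [133 126 118]
soy_bottle [223. 123. 244. 177.] 0.86 [453. 304.  87.] [81 49  0]
side_bowl [342. 260. 404. 308.] 0.61 [ 702. -160.   10.] [196 189 178]
tray [223. 183. 353. 287.] 0.95 [ 438. -740.  584.] [83 45 30]
tray [254. 159. 280. 208.] 0.61 [526. 139.  75.] [100  21  11]
```

View pics/top.png

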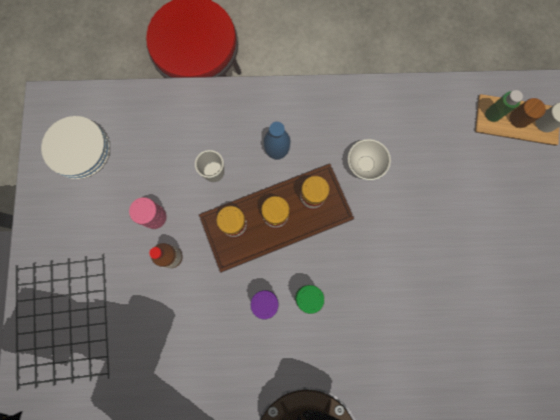

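View pics/side.png

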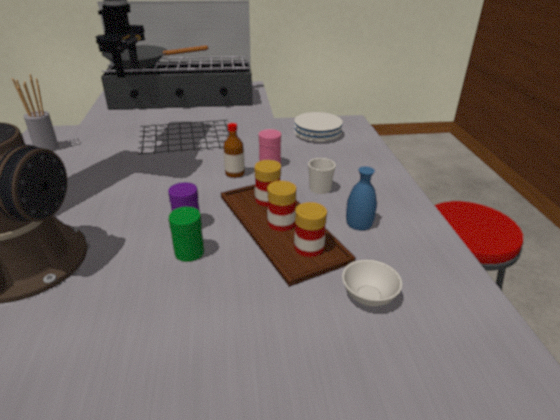

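The top picture shows three brass lids at about (231,221), (276,211) and (315,190) on the tilted tray. The purple, green and pink look-alikes stand off the tray. The side view agrees. Next I refine the lid centres and the tray's yaw.

```bash
cat >> h.py <<'E'
def lids(im,zl=108):
    h=cv2.cvtColor(im["color"],cv2.COLOR_RGB2HSV)
    m=cv2.inRange(h,(15,140,90),(26,255,255));m[:150]=0;m[280:]=0;out=[]
    n,l,st,c=cv2.connectedComponentsWithStats(m)
    for i in range(1,n):
        if st[i,4]>200:
            b=st[i];out.append((world(im,*c[i],zl).round(1),b.tolist(),np.median([world(im,int(c[i][0])+a,int(c[i][1])+e)[2] for a in(-3,0,3) for e in(-3,0,3)]).round(1)))
    return out
E
python3 - <<'E'
from h import *
im=imaging.read_camera("top")
L=lids(im)
for x in L: print(x)
h=cv2.cvtColor(im["color"],cv2.COLOR_RGB2HSV)
m=cv2.inRange(im["color"],(35,10,0),(110,60,50));m[:155]=0;m[280:]=0;m[:,:192]=0;m[:,360:]=0
m=cv2.morphologyEx(m,cv2.MORPH_OPEN,np.ones((3,3)))
cs,_=cv2.findContours(m,0,2);c=max(cs,key=cv2.contourArea)
P=np.array([world(im,*p[0],18)[:2] for p in c],np.float32)
r=cv2.minAreaRect(P);print(r);print(cv2.boxPoints(r).round())
s=state()
from scipy.spatial.transform import Rotation as R
print(R.from_euler('xyz',s["tcp_rot"]).as_matrix().round(3),s["eef_pos"])
E
```

```text
(array([594.5, -34.2, 108. ]), [301, 175, 29, 30, 648], np.float64(108.3))
(array([547.6,  61.4, 108. ]), [261, 196, 29, 29, 653], np.float64(108.3))
(array([526.7, 166.9, 108. ]), [216, 206, 29, 28, 660], np.float64(107.9))
((546.8739013671875, 60.21321105957031), (156.0115509033203, 361.8681335449219), 20.660009384155273)
[[ 410.  202.]
 [ 538. -137.]
 [ 684.  -82.]
 [ 556.  257.]]
[[-0.971  0.238  0.   ]
 [ 0.238  0.971  0.   ]
 [-0.     0.    -1.   ]] [149.02822566 606.98302676 214.6581245 ]
```

>>> step_arm(increments=[{"slide":[-0.047,-0.034,0],"roll":0},{"slide":[-0.094,-0.067,0],"roll":0},{"slide":[-0.141,-0.101,0],"roll":0},{"slide":[-0.189,-0.135,0],"roll":0},{"slide":[-0.236,-0.169,0],"roll":0}], fingers=1)

```text
t: 1.38
eef_pos: [339.0, 385.1, 214.9]
tcp_rot: [3.141, 0.0, 2.901]
ft_force: [1.6, 0.8, -0.4]
opening: 1.001
grip_force: 0.0
```

>>> step_arm(increments=[{"slide":[-0.047,-0.034,0],"roll":0.17},{"slide":[-0.094,-0.067,0],"roll":0.34},{"slide":[-0.141,-0.101,0],"roll":0.51},{"slide":[-0.189,-0.135,0],"roll":0.68},{"slide":[-0.2355,-0.1685,0],"roll":0.85}])

```text
t: 2.0
eef_pos: [527.6, 165.1, 214.9]
tcp_rot: [3.141, -0.0, 2.045]
ft_force: [0.9, -0.1, -0.3]
opening: 1.001
grip_force: 0.0
```

>>> step_arm(increments=[{"slide":[0,0,0],"roll":0.119},{"slide":[0,0,0],"roll":0.119},{"slide":[0,0,0],"roll":0.119}])

```text
t: 2.38
eef_pos: [526.1, 167.2, 214.7]
tcp_rot: [3.142, -0.0, 1.935]
ft_force: [0.2, 0.9, 0.4]
opening: 1.0
grip_force: 0.0
```

>>> step_arm(increments=[{"slide":[0,0,0.045],"roll":0},{"slide":[0,0,0.085],"roll":0},{"slide":[0,0,0.12],"roll":0},{"slide":[0,0,0.145],"roll":0},{"slide":[0,0,0.154],"roll":0}])

```text
t: 3.0
eef_pos: [525.7, 167.4, 59.6]
tcp_rot: [-3.14, -0.0, 1.935]
ft_force: [0.3, 0.4, 0.1]
opening: 1.002
grip_force: 0.0
```

>>> step_arm(increments=[{"slide":[0,0,0],"roll":0},{"slide":[0,0,0],"roll":0},{"slide":[0,0,0],"roll":0},{"slide":[0,0,0],"roll":0},{"slide":[0,0,0],"roll":0}], fingers=0.72)

```text
t: 3.62
eef_pos: [526.5, 166.8, 60.9]
tcp_rot: [3.141, 0.0, 1.932]
ft_force: [0.2, -0.2, 0.3]
opening: 0.724
grip_force: 0.0
```

>>> step_arm(increments=[{"slide":[0,0,0],"roll":0},{"slide":[0,0,0],"roll":0},{"slide":[0,0,0],"roll":0},{"slide":[0,0,0],"roll":0},{"slide":[0,0,0],"roll":0}], fingers=0.5)

```text
t: 4.25
eef_pos: [526.7, 166.8, 60.8]
tcp_rot: [3.141, 0.0, 1.932]
ft_force: [2.0, 0.9, 3.4]
opening: 0.668
grip_force: 30.0
```

>>> step_arm(increments=[{"slide":[0,0,0],"roll":0},{"slide":[0,0,0],"roll":0}])

```text
t: 4.5
eef_pos: [526.7, 166.8, 60.8]
tcp_rot: [3.141, 0.0, 1.932]
ft_force: [2.3, 0.5, 3.9]
opening: 0.671
grip_force: 30.0
```

>>> step_arm(increments=[{"slide":[0,0,-0.008],"roll":0},{"slide":[0,0,-0.023],"roll":0},{"slide":[0,0,-0.04],"roll":0},{"slide":[0,0,-0.053],"roll":0},{"slide":[0,0,-0.06],"roll":0}])

```text
t: 5.12
eef_pos: [526.5, 166.8, 121.7]
tcp_rot: [3.141, 0.0, 1.932]
ft_force: [0.3, 0.1, -1.2]
opening: 0.668
grip_force: 30.0
```

>>> step_arm(increments=[{"slide":[0,0,0],"roll":0},{"slide":[0,0,0],"roll":0},{"slide":[0,0,0],"roll":0},{"slide":[0,0,0],"roll":0}])

```text
t: 5.62
eef_pos: [526.3, 166.8, 120.3]
tcp_rot: [-3.141, -0.0, 1.932]
ft_force: [-0.9, -0.6, -1.6]
opening: 0.667
grip_force: 30.0
```

>>> step_arm(increments=[{"slide":[0,0,0],"roll":0},{"slide":[0,0,0],"roll":0}])

```text
t: 5.88
eef_pos: [526.4, 166.8, 120.6]
tcp_rot: [-3.142, -0.0, 1.932]
ft_force: [-0.9, -0.2, -1.3]
opening: 0.671
grip_force: 30.0
```

>>> step_arm(increments=[{"slide":[0,0,0],"roll":0},{"slide":[0,0,0],"roll":0}])

```text
t: 6.12
eef_pos: [526.5, 166.8, 120.6]
tcp_rot: [3.142, -0.0, 1.932]
ft_force: [0.7, -0.1, -1.6]
opening: 0.669
grip_force: 30.0
```

Run:
```python
from h import *
im=imaging.read_camera("side");cv2.imwrite("pics/lift1.png",im["color"][60:300,150:430,::-1].repeat(2,0).repeat(2,1))
F=[]
for i in range(6):
    s=state();F.append(s["ft_force"][2]);imaging.read_camera("side")
print(np.round(F,2),np.mean(F),s["eef_pos"])
```

```text
[-2.61 -2.48 -1.24 -2.67 -2.19 -1.02] -2.0377860470314775 [526.43222736 166.79600027 120.63657173]
```

View pics/lift1.png

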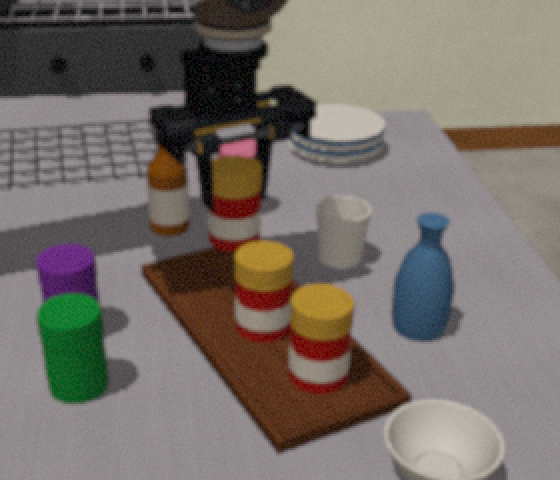

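The tin at (238,200) in the crop hangs upright, clear of the tray, and weighs about 2 N. I stand it back.

>>> step_arm(increments=[{"slide":[0,0,0.018],"roll":0},{"slide":[0,0,0.036],"roll":0},{"slide":[0,0,0.05],"roll":0},{"slide":[0,0,0.057],"roll":0},{"slide":[0,0,0.0595],"roll":0}])

```text
t: 7.1
eef_pos: [526.5, 166.8, 60.9]
tcp_rot: [-3.141, -0.0, 1.932]
ft_force: [0.2, -0.1, -1.4]
opening: 0.668
grip_force: 30.0
```

>>> step_arm(increments=[{"slide":[0,0,0.0005],"roll":0},{"slide":[0,0,0.0005],"roll":0},{"slide":[0,0,0.0005],"roll":0}])

```text
t: 7.48
eef_pos: [526.6, 166.8, 60.9]
tcp_rot: [3.141, 0.0, 1.932]
ft_force: [-0.1, -0.1, -1.7]
opening: 0.667
grip_force: 30.0
```

>>> step_arm(increments=[{"slide":[0,0,0],"roll":0},{"slide":[0,0,0],"roll":0},{"slide":[0,0,0],"roll":0},{"slide":[0,0,0],"roll":0},{"slide":[0,0,0],"roll":0}], fingers=1)

```text
t: 8.1
eef_pos: [526.4, 166.8, 60.6]
tcp_rot: [3.142, -0.0, 1.932]
ft_force: [0.4, -0.4, -0.0]
opening: 0.997
grip_force: 0.0
```

>>> step_arm(increments=[{"slide":[0,0,0],"roll":0},{"slide":[0,0,0],"roll":0}])

```text
t: 8.35
eef_pos: [526.4, 166.8, 60.6]
tcp_rot: [3.142, -0.0, 1.932]
ft_force: [-0.1, -0.3, -0.6]
opening: 1.004
grip_force: 0.0
```

>>> step_arm(increments=[{"slide":[0,0,-0.02],"roll":0},{"slide":[0,0,-0.055],"roll":0},{"slide":[0,0,-0.09],"roll":0},{"slide":[0,0,-0.09],"roll":0}])

```text
t: 8.85
eef_pos: [527.4, 167.0, 152.9]
tcp_rot: [3.137, 0.001, 1.932]
ft_force: [-0.0, 0.4, -0.9]
opening: 1.002
grip_force: 0.0
```

>>> step_arm(increments=[{"slide":[-0.03,-0.005,0],"roll":0},{"slide":[-0.07,-0.012,0],"roll":0},{"slide":[-0.106,-0.0175,0],"roll":0},{"slide":[-0.106,-0.0175,0],"roll":0},{"slide":[-0.106,-0.0175,0],"roll":0}])

```text
t: 9.48
eef_pos: [547.1, 61.8, 149.9]
tcp_rot: [-3.141, -0.001, 1.931]
ft_force: [0.2, 0.1, -0.4]
opening: 1.002
grip_force: 0.0
```

>>> step_arm(increments=[{"slide":[0,0,0.025],"roll":0},{"slide":[0,0,0.06],"roll":0},{"slide":[0,0,0.08],"roll":0},{"slide":[0,0,0.09],"roll":0},{"slide":[0,0,0.09],"roll":0}])

```text
t: 10.1
eef_pos: [547.3, 62.1, 60.3]
tcp_rot: [-3.141, -0.0, 1.933]
ft_force: [0.6, -0.5, 0.2]
opening: 1.0
grip_force: 0.0
```

>>> step_arm(increments=[{"slide":[0,0,0],"roll":0},{"slide":[0,0,0],"roll":0},{"slide":[0,0,0],"roll":0},{"slide":[0,0,0],"roll":0},{"slide":[0,0,0],"roll":0}], fingers=0.72)

```text
t: 10.72
eef_pos: [547.6, 61.4, 60.7]
tcp_rot: [3.141, -0.0, 1.932]
ft_force: [0.5, -0.3, 0.4]
opening: 0.722
grip_force: 0.0
```

>>> step_arm(increments=[{"slide":[0,0,0],"roll":0},{"slide":[0,0,0],"roll":0},{"slide":[0,0,0],"roll":0},{"slide":[0,0,0],"roll":0},{"slide":[0,0,0],"roll":0}], fingers=0.5)

```text
t: 11.35
eef_pos: [547.8, 61.4, 60.7]
tcp_rot: [3.141, 0.0, 1.932]
ft_force: [3.4, 0.0, 0.5]
opening: 0.672
grip_force: 30.0
```

>>> step_arm(increments=[{"slide":[0,0,-0.008],"roll":0},{"slide":[0,0,-0.023],"roll":0},{"slide":[0,0,-0.04],"roll":0},{"slide":[0,0,-0.053],"roll":0},{"slide":[0,0,-0.06],"roll":0}])

```text
t: 11.98
eef_pos: [547.5, 61.4, 121.7]
tcp_rot: [3.141, 0.0, 1.932]
ft_force: [-0.7, -0.5, -4.3]
opening: 0.672
grip_force: 30.0
```

>>> step_arm(increments=[{"slide":[0,0,0],"roll":0},{"slide":[0,0,0],"roll":0},{"slide":[0,0,0],"roll":0},{"slide":[0,0,0],"roll":0}])

```text
t: 12.48
eef_pos: [547.4, 61.4, 120.3]
tcp_rot: [-3.141, -0.0, 1.932]
ft_force: [-1.3, -0.4, -4.1]
opening: 0.669
grip_force: 30.0
```

Run:
```python
from h import *
F=[]
for i in range(12):
    imaging.read_camera("top");s=state();F.append(s["ft_force"][2])
print(np.round(F,2),np.mean(F),s["eef_pos"],s["opening"])
print([ (x[0],x[2]) for x in lids(imaging.read_camera("top"))])
```

```text
[-4.5  -3.91 -4.52 -3.87 -4.5  -4.76 -2.9  -3.8  -3.74 -4.21 -4.88 -4.43] -4.16911378648919 [547.52548095  61.45713302 120.64973956] 0.6727370294716298
[(array([596.8, -51.5, 108. ]), np.float64(107.6)), (array([523.8, 181.8, 108. ]), np.float64(108.5))]
```

>>> step_arm(increments=[{"slide":[0,0,0.018],"roll":0},{"slide":[0,0,0.036],"roll":0},{"slide":[0,0,0.05],"roll":0},{"slide":[0,0,0.057],"roll":0},{"slide":[0,0,0.0595],"roll":0}])

```text
t: 13.75
eef_pos: [547.6, 61.5, 60.9]
tcp_rot: [-3.141, -0.0, 1.932]
ft_force: [0.5, -0.0, -5.4]
opening: 0.667
grip_force: 30.0
```

>>> step_arm(increments=[{"slide":[0,0,0.0005],"roll":0},{"slide":[0,0,0.001],"roll":0},{"slide":[0,0,0.001],"roll":0}])

```text
t: 14.12
eef_pos: [547.8, 61.4, 60.7]
tcp_rot: [3.141, 0.0, 1.932]
ft_force: [-0.2, 0.9, 2.4]
opening: 0.668
grip_force: 30.0
```

>>> step_arm(increments=[{"slide":[0,0,0],"roll":0},{"slide":[0,0,0],"roll":0},{"slide":[0,0,0],"roll":0},{"slide":[0,0,0],"roll":0},{"slide":[0,0,0],"roll":0}], fingers=1)

```text
t: 14.75
eef_pos: [547.5, 61.5, 60.1]
tcp_rot: [3.142, -0.0, 1.932]
ft_force: [-0.3, -0.5, -0.2]
opening: 1.0
grip_force: 0.0
```

>>> step_arm(increments=[{"slide":[0,0,-0.005],"roll":0},{"slide":[0,0,-0.025],"roll":0},{"slide":[0,0,-0.06],"roll":0},{"slide":[0,0,-0.09],"roll":0},{"slide":[0,0,-0.09],"roll":0}])

```text
t: 15.38
eef_pos: [548.4, 61.5, 152.4]
tcp_rot: [3.138, 0.001, 1.932]
ft_force: [-0.1, 0.2, 0.1]
opening: 1.004
grip_force: 0.0
```

>>> step_arm(increments=[{"slide":[-0.03,0.003,0],"roll":0},{"slide":[-0.07,0.007,0],"roll":0},{"slide":[-0.106,0.01,0],"roll":0},{"slide":[-0.106,0.01,0],"roll":0},{"slide":[-0.106,0.01,0],"roll":0}])

```text
t: 16.0
eef_pos: [593.6, -33.8, 149.3]
tcp_rot: [-3.14, -0.001, 1.931]
ft_force: [-0.6, 0.8, -0.2]
opening: 0.999
grip_force: 0.0
```

>>> step_arm(increments=[{"slide":[0,0,0.025],"roll":0},{"slide":[0,0,0.06],"roll":0},{"slide":[0,0,0.08],"roll":0},{"slide":[0,0,0.09],"roll":0},{"slide":[0,0,0.09],"roll":0}])

```text
t: 16.62
eef_pos: [594.0, -33.5, 59.9]
tcp_rot: [-3.141, -0.001, 1.933]
ft_force: [1.6, 0.4, -0.2]
opening: 0.996
grip_force: 0.0
```

>>> step_arm(increments=[{"slide":[0,0,0],"roll":0},{"slide":[0,0,0],"roll":0},{"slide":[0,0,0],"roll":0},{"slide":[0,0,0],"roll":0},{"slide":[0,0,0],"roll":0}], fingers=0.72)

```text
t: 17.25
eef_pos: [594.3, -34.3, 60.2]
tcp_rot: [3.141, 0.0, 1.932]
ft_force: [-0.7, -0.9, -0.3]
opening: 0.716
grip_force: 0.0
```

>>> step_arm(increments=[{"slide":[0,0,0],"roll":0},{"slide":[0,0,0],"roll":0},{"slide":[0,0,0],"roll":0},{"slide":[0,0,0],"roll":0},{"slide":[0,0,0],"roll":0}], fingers=0.5)

```text
t: 17.88
eef_pos: [594.4, -34.2, 60.2]
tcp_rot: [3.141, 0.0, 1.932]
ft_force: [1.4, 0.4, 0.8]
opening: 0.67
grip_force: 30.0
```

>>> step_arm(increments=[{"slide":[0,0,-0.008],"roll":0},{"slide":[0,0,-0.023],"roll":0},{"slide":[0,0,-0.04],"roll":0},{"slide":[0,0,-0.053],"roll":0},{"slide":[0,0,-0.06],"roll":0}])

```text
t: 18.5
eef_pos: [594.5, -34.2, 121.4]
tcp_rot: [3.14, 0.001, 1.932]
ft_force: [0.0, 0.5, -2.6]
opening: 0.671
grip_force: 30.0
```

>>> step_arm(increments=[{"slide":[0,0,0],"roll":0},{"slide":[0,0,0],"roll":0},{"slide":[0,0,0],"roll":0},{"slide":[0,0,0],"roll":0}])

```text
t: 19.0
eef_pos: [594.2, -34.2, 119.7]
tcp_rot: [-3.141, -0.0, 1.932]
ft_force: [0.1, -0.2, -3.3]
opening: 0.667
grip_force: 30.0
```

Run:
```python
from h import *
F=[]
for i in range(12):
    im=imaging.read_camera("side");s=state();F.append(s["ft_force"][2])
print(np.mean(F),s["eef_pos"],s["opening"])
cv2.imwrite("pics/lift3.png",im["color"][60:300,150:430,::-1].repeat(2,0).repeat(2,1))
```

```text
-2.3279141317641696 [594.34646812 -34.21568343 120.1476453 ] 0.6695998521672181
```

View pics/lift3.png

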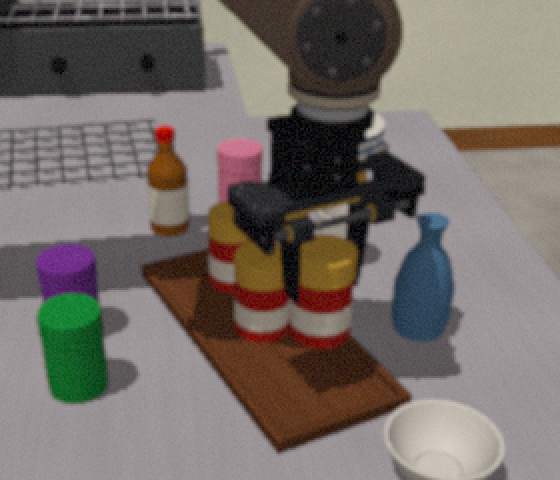

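>>> step_arm(increments=[{"slide":[0,0,0.018],"roll":0},{"slide":[0,0,0.036],"roll":0},{"slide":[0,0,0.05],"roll":0},{"slide":[0,0,0.057],"roll":0},{"slide":[0,0,0.0595],"roll":0}])

```text
t: 20.23
eef_pos: [594.4, -34.2, 60.4]
tcp_rot: [-3.141, -0.0, 1.932]
ft_force: [1.2, 0.6, -1.8]
opening: 0.672
grip_force: 30.0
```

>>> step_arm(increments=[{"slide":[0,0,0.0005],"roll":0},{"slide":[0,0,0.001],"roll":0},{"slide":[0,0,0.001],"roll":0}])

```text
t: 20.6
eef_pos: [594.6, -34.2, 60.2]
tcp_rot: [3.141, 0.0, 1.932]
ft_force: [0.1, -0.5, 1.7]
opening: 0.671
grip_force: 30.0
```

The crop shows the third tin at (325,290) upright in the air with the other two standing. It weighs about 2.3 N against 4.2 N for the middle one, so the middle one is the full tin.

>>> step_arm(increments=[{"slide":[0,0,0],"roll":0},{"slide":[0,0,0],"roll":0},{"slide":[0,0,0],"roll":0},{"slide":[0,0,0],"roll":0},{"slide":[0,0,0],"roll":0}], fingers=1)

```text
t: 21.22
eef_pos: [594.3, -34.2, 59.6]
tcp_rot: [3.142, -0.0, 1.932]
ft_force: [0.0, 0.0, -0.3]
opening: 1.0
grip_force: 0.0
```

>>> step_arm(increments=[{"slide":[0,0,-0.005],"roll":0},{"slide":[0,0,-0.025],"roll":0},{"slide":[0,0,-0.06],"roll":0},{"slide":[0,0,-0.09],"roll":0},{"slide":[0,0,-0.09],"roll":0}])

```text
t: 21.85
eef_pos: [595.2, -34.3, 152.0]
tcp_rot: [3.138, 0.002, 1.932]
ft_force: [0.4, 0.2, -0.5]
opening: 0.996
grip_force: 0.0
```

>>> step_arm(increments=[{"slide":[0.03,-0.003,0],"roll":0},{"slide":[0.07,-0.007,0],"roll":0},{"slide":[0.106,-0.01,0],"roll":0},{"slide":[0.106,-0.01,0],"roll":0},{"slide":[0.106,-0.01,0],"roll":0}])

```text
t: 22.48
eef_pos: [547.7, 61.2, 149.2]
tcp_rot: [-3.141, -0.0, 1.932]
ft_force: [-0.3, 0.1, 1.0]
opening: 0.997
grip_force: 0.0
```

>>> step_arm(increments=[{"slide":[0,0,0.025],"roll":0},{"slide":[0,0,0.06],"roll":0},{"slide":[0,0,0.08],"roll":0},{"slide":[0,0,0.09],"roll":0},{"slide":[0,0,0.09],"roll":0}])

```text
t: 23.1
eef_pos: [547.6, 60.9, 59.2]
tcp_rot: [-3.141, -0.0, 1.931]
ft_force: [-0.4, 0.7, 0.2]
opening: 1.001
grip_force: 0.0
```

>>> step_arm(increments=[{"slide":[0,0,0],"roll":0},{"slide":[0,0,0],"roll":0},{"slide":[0,0,0],"roll":0},{"slide":[0,0,0],"roll":0},{"slide":[0,0,0],"roll":0}], fingers=0.72)

```text
t: 23.72
eef_pos: [547.5, 61.5, 59.7]
tcp_rot: [3.141, -0.0, 1.932]
ft_force: [-0.2, -0.0, 0.0]
opening: 0.717
grip_force: 0.0
```

>>> step_arm(increments=[{"slide":[0,0,0],"roll":0},{"slide":[0,0,0],"roll":0},{"slide":[0,0,0],"roll":0},{"slide":[0,0,0],"roll":0},{"slide":[0,0,0],"roll":0}], fingers=0.5)

```text
t: 24.35
eef_pos: [547.6, 61.5, 59.6]
tcp_rot: [3.141, -0.0, 1.932]
ft_force: [0.8, 0.9, 0.6]
opening: 0.669
grip_force: 30.0
```

Lift by 180 mm in two calls.

>>> step_arm(increments=[{"slide":[0,0,-0.008],"roll":0},{"slide":[0,0,-0.025],"roll":0},{"slide":[0,0,-0.045],"roll":0},{"slide":[0,0,-0.067],"roll":0},{"slide":[0,0,-0.09],"roll":0}])

```text
t: 24.98
eef_pos: [547.0, 61.4, 150.3]
tcp_rot: [-3.141, -0.0, 1.932]
ft_force: [0.6, -0.4, -3.6]
opening: 0.668
grip_force: 30.0
```

>>> step_arm(increments=[{"slide":[0,0,-0.023],"roll":0},{"slide":[0,0,-0.046],"roll":0},{"slide":[0,0,-0.068],"roll":0},{"slide":[0,0,-0.083],"roll":0},{"slide":[0,0,-0.09],"roll":0}])

```text
t: 25.6
eef_pos: [547.4, 61.4, 240.2]
tcp_rot: [3.141, 0.0, 1.932]
ft_force: [0.4, 0.6, -5.0]
opening: 0.668
grip_force: 30.0
```

>>> step_arm(increments=[{"slide":[0,0,0],"roll":0},{"slide":[0,0,0],"roll":0},{"slide":[0,0,0],"roll":0},{"slide":[0,0,0],"roll":0},{"slide":[0,0,0],"roll":0}])

```text
t: 26.22
eef_pos: [547.5, 61.4, 239.5]
tcp_rot: [-3.141, -0.0, 1.932]
ft_force: [0.2, -0.4, -4.3]
opening: 0.671
grip_force: 30.0
```

Run:
```python
from h import *
F=[]
for i in range(10):
    im=imaging.read_camera("side");s=state();F.append(s["ft_force"][2])
print(np.mean(F),s["eef_pos"],s["opening"],s["grip_force"],np.abs(s["qvel"]).max())
cv2.imwrite("pics/end.png",im["color"][30:300,150:430,::-1].repeat(2,0).repeat(2,1))
```

```text
-4.709227545786934 [547.51689521  61.43631642 239.63416001] 0.668796773388843 29.998099207878113 0.001862194709088622
```

View pics/end.png

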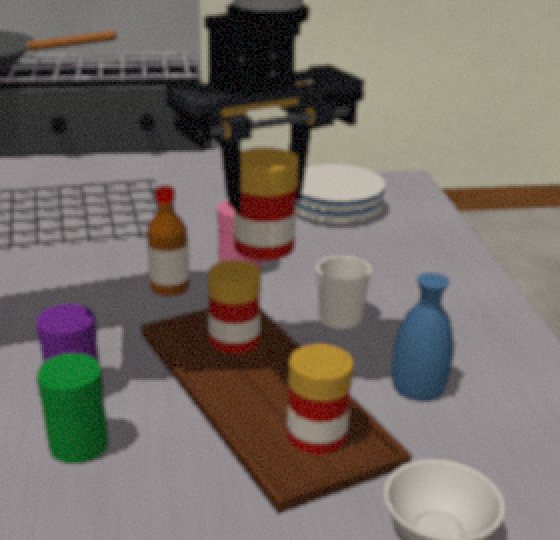

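The middle tin at (267,205) is held upright and still, about 180 mm above the tray. The other two stand on the tray at (234,310) and (320,400), and nothing else has moved.

```bash
python3 -c "
from cell import env; print(env.job_done())"
```

```text
the job is handed in; nothing more can be done
None
```

The job is handed in: I hefted all three tins (about 0.2, 0.43 and 0.24 kg), and the arm is holding the heaviest, the middle one, upright and still about 18 cm above the tray, with the other two standing on it.

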